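# Run down the winged nut of a pipe union with fingertip strokes

## Robot

A 6-joint arm with a two-finger parallel gripper is mounted at the origin on the work surface. World frame = base frame: x ahead of the robot, y to its left, z up, the work surface at z = 0. Lengths are in m, angles in rad, forces in N, time in s.
With the tool pointing down it reaches from about 0.325 to 0.775 m from the base axis. Payload 5.5 kg.
Tool frame: the origin (TCP) lies on the mounting face of the last link; the fingertips stand 182 mm ahead of it and the grasp point (between the pads) lies 163 mm ahead of it; z points along the fingers, y is the line along which they close (so a half turn about z gives the same grasp; the last joint's range is limited). The gripper opens to 88 mm and grips with 3 to 60 N. Pads are 20 mm wide; open, the fingers measure 115 mm over their backs; the gripper's body (75 mm by 178 mm) begins 61 mm behind the grasp point.
Start: joints at [-1.393, 0.091, 1.231, -0, 1.82, -0.057], TCP at [0.14, -0.584, 0.405] pointing down, gripper open.
Joint ranges: [-2.87, 2.87], [-0.86, 2.18], [0.17, 2.46], [-1.51, 4.65], [0.06, 2.69], [-2.65, 2.65]. Speed limits (rad/s): [2.57, 2.57, 3.01, 3.14, 3.14, 3.14].

## Interface

Orientations are given as a 3x3 rotation matrix whose columns are the frame's x, y, z axes.
In Python, from cell import * gives the robot as it stands.
- The arm moves only by the tool servo_tool, never from a script. Its argument "moves" is one flat list of numbers, 5 for each row, row after row: the opening, from 0 (shut) to 1 (fully open), then the shift along the tool's x, y, z in cm, then the turn about the tool's z in degrees. In form: [jaw, tx, ty, tz, twist, jaw, tx, ty, tz, twist, ...]. A call has 1 to 5 rows; each row is the pose to reach, as a shift and turn from the pose commanded when the call began, along the tool's axes at that moment; what a row does not reach only later rows make up. A row lasts 1/12 s, in which the tool goes at most 41.7 mm and 7.16 degrees, less where a joint would pass 70% of its speed; a pose out of reach is approached as far as the arm can. A call with a gripper value outside its range is refused whole. The fingers move at their own pace and stop on an object; "grip_force" is the grip in N (left out, the last holds). Time passes only in rows, so rows that repeat a pose let the fingers close. It gives the time, the measured TCP pose, the force, the opening and the grip force at its end, in the units of the state.
- observe(): the state, without advancing time (a new reading comes with each control period).
- read_camera(name): name is "scene" or "top"; returns a dict with "frame" (384x512x3 uint8, red, green, blue), "depth" (384x512 float32, m along the optical axis (not along the pixel's ray), 0 where there is no reading), "camera_matrix" (3x3 intrinsics, pixels), "cam_to_world" (4x4, takes a point from camera to world coordinates). Camera axes: x right, y down, z forward; pixel columns grow to the right and rows downward; lengths in m; the calibration is good to about 2 mm. A picture is of the moment at which its call begins.
- hand_in(): hands the job in; it is judged then, once.
The state is a dict: "clock": time; "joints": joint angles; "joint_velocities": joint speeds; "tau": joint torques, N m; "ee_pos": TCP position; "orientation": TCP orientation; "contact_force": force on the tool from outside, world axes, zero at the start; "torque": the same for the moment, N m; "width": finger opening in m; "grasp_force": force on a finger pad.
Only numpy, scipy, OpenCV 4.12 (cv2) and the standard library are available. Lean on these libraries where they do the work, as an engineer would, in place of code of your own. Each camera call takes 0.05 s, during which the arm holds its last target. There are 200 camera calls.

## Task

The three-winged brass nut of the pipe union under the blue pipe is loose: spin it clockwise, seen from above, by stroking its wings round with a closed fingertip, until it comes up against its seat and turns no further. Push gently, finger-tight is enough; do not pinch or grip the nut, and leave the filter, carton and coupling where they stand. Finish with the hand clear.

Things in the scene. Friction and masses are not known exactly. Their poses are not given: they have to be found in the camera images.
- wing_nut (a joint): Turn of the winged nut on its thread, rad; grows clockwise seen from above. 0 = loose end of the thread, 6.5 = seated against a solid stop. Starts between 1.2 and 3.6. It drags with about 0.1 N m (2 N at a wing) and stays where it is left. It sinks 0.95 mm per rad, so it is lowest, by 6.2 mm, when seated.
- nut_center (a point): On the vertical axis of the brass nut, half-way up its wings (74 mm above the bench when seated, up to 5 mm higher at the start). Hub radius 40 mm; three straight wings 120 degrees apart, each 18 mm wide, 24 mm high (12 mm above and below this point), out to 82 mm from the axis. A closed fingertip fits down between two wings and pushes a wing's flat side about 60 mm from the axis.
- wing_end (a point): Middle of the outer end face of one of the three wings, 82 mm from the nut's axis and level with nut_center; the other two wings lie 120 degrees to either side.
- union: The fixed union; origin on the bench under the nut's axis, z up, the pipe leads towards -y. A steel collar, radius 22 mm, stands up through the hub to 98 mm above the bench. Below the wings the body has radius 34.5 mm or less down to 26 mm, then a foot of radius 44 mm on a grey plate 12 mm thick (130 mm in x, 240 mm in y, from y = -165 to 75 mm).
- pipe_bend (a point): Far corner of the fixed blue return pipe (26 mm thick): it rises on the nut's axis, runs level over the wings at 112 mm above the bench (top 125 mm) to this point 112 mm from the axis, and goes down to the plate. No finger can follow a wing round past it: stroke on the side away from it, lift above 125 mm, go back for the next wing. The loose things stand over 120 mm from the axis on that side.
- filter_mid (a point): Middle (46 mm up) of a loose white oil filter with a blue band, upright, 67 mm diameter, 92 mm tall. Leave it.
- carton_mid (a point): Middle (25 mm up) of a loose brown carton 60 x 50 x 50 mm. Leave it.
- coupling_mid (a point): Middle (22 mm up) of a loose steel pipe coupling standing on end, a tube 52 mm outside diameter, 45 mm tall. Leave it.

How it is judged:
By the outcome, as a careful person would: the job done as asked, in the order asked, and still so for the second after the job is handed in, with the robot touching nothing.
It also fails if it takes over 67 s, if anything falls off the work surface, if the arm or the gripper's body presses on something with over 40 N, if the wrist force passes 120 N, or if a joint passes its speed limit or range.

## Working session

There is one attempt and no reset: what is moved stays moved. The work goes in short steps, Python scripts to look and compute and a tool call to move; the robot and the scene stay as the last step left them, time stands still between calls to the robot, and variables do not carry over. Pictures are saved under pics/ and viewed, at most 10 in all, crops included, and the job is handed in when it is done.

Besides the shell and the picture viewer there is one more tool, called after "Emit:" as a command line: name --argument value ..., lists and objects as JSON in quotes. servo_tool: Moves the arm, as the interface text tells. Its arguments: {"type":"object","properties":{"moves":{"type":"array","items":{"type":"number"}},"grip_force":{"type":"number"}},"required":["moves"]}

```bash
mkdir -p pics
python3 - <<'E'
from cell import *
import cv2,numpy as np
for n in("scene","top"):
    c=read_camera(n); np.savez(n,**c); cv2.imwrite(f"pics/{n}0.png",cv2.resize(c["frame"][:,:,::-1],(800,600)))
s=observe();print(s["clock"],s["ee_pos"],s["orientation"],s["width"])
E
```

```text
0.1 [ 0.13960387 -0.58358438  0.40364301] [[ 9.72556323e-01  2.32667361e-01 -3.12448282e-04]
 [ 2.32667555e-01 -9.72554874e-01  1.68129961e-03]
 [ 8.73104444e-05 -1.70785514e-03 -9.99998538e-01]] 0.08790075123626025
```

View pics/scene0.png

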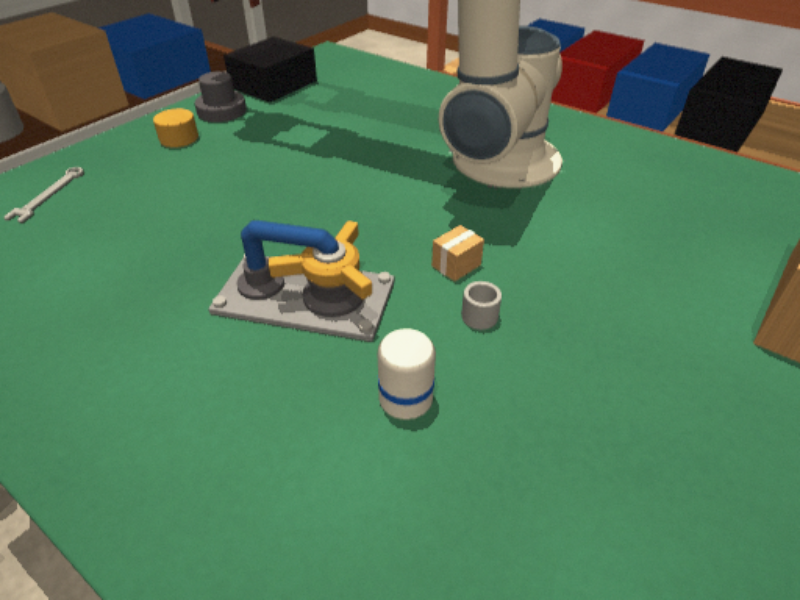

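View pics/top0.png

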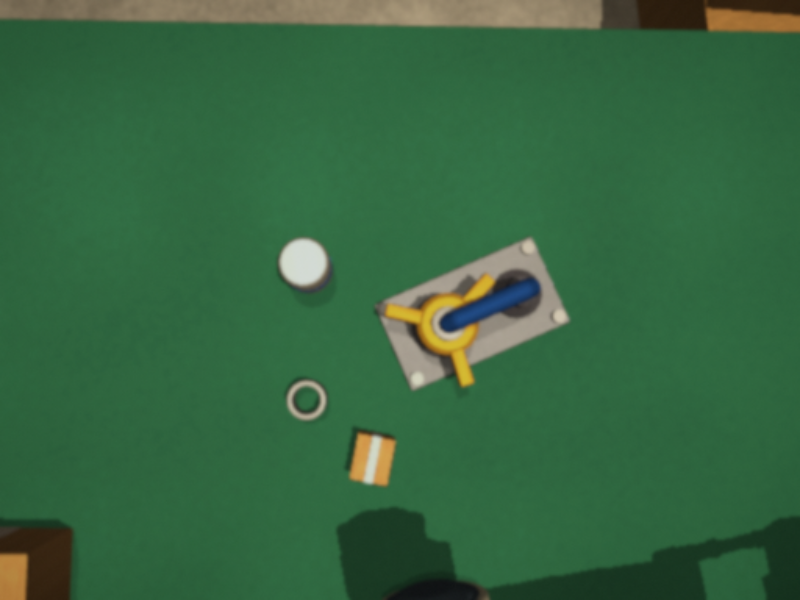

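The top view shows the nut at about (448,323). Its wing ends are near (386,311), (490,279) and (466,384), and the pipe bend is at (531,288). The filter is at (304,262), the coupling at (307,400) and the carton at (373,458).

```bash
cat > h.py <<'E'
import numpy as np,cv2
def world(c,u,v,z):
    """full-res pixel on plane z"""
    T=c["cam_to_world"];d=T[:3,:3]@np.linalg.solve(c["camera_matrix"],[u,v,1]);o=T[:3,3]
    return o+d*(z-o[2])/d[2]
E
python3 - <<'E'
from h import *
c=np.load("top.npz");s=.64
N=world(c,448*s,323*s,.088)
for n,u,v,z in [("nut",448,323,.088),("w1",386,311,.088),("w2",490,279,.088),("w3",466,384,.088),("bend",531,288,.125),("filter",304,262,.092),("coup",307,400,.045),("carton",373,458,.05)]:
    p=world(c,u*s,v*s,z);d=c["depth"][int(v*s),int(u*s)]
    K=c["camera_matrix"];q=c["cam_to_world"]@np.r_[np.linalg.solve(K,[u*s,v*s,1])*d,1]
    e=p-N;print(n,p.round(3),q[:3].round(3),np.hypot(*e[:2]).round(3),np.degrees(np.arctan2(e[1],e[0])).round(1))
# hub+wings fit from yellow pixels
D=c["depth"];v,u=np.mgrid[:384,:512];P=np.stack([(u-K[0,2])/K[0,0]*D,(v-K[1,2])/K[1,1]*D,D,1+0*D],-1)@c["cam_to_world"].T
hsv=cv2.cvtColor(c["frame"],cv2.COLOR_RGB2HSV)
m=(hsv[...,0]>15)&(hsv[...,0]<30)&(hsv[...,1]>150)&(np.hypot(P[...,0]-N[0],P[...,1]-N[1])<.1)&(P[...,2]>.075)
print(m.sum(),np.median(P[m][:,2]))
Q=P[m][:,:3]
from scipy.optimize import minimize
def inside(x):
    d=Q[:,:2]-x[:2];r=np.hypot(*d.T);a=np.arctan2(d[:,1],d[:,0])-x[2]
    a=(a+np.pi/3)%(2*np.pi/3)-np.pi/3
    o=np.minimum(np.maximum(r-.040,0),np.hypot(np.maximum(abs(r*np.sin(a))-.009,0),np.maximum(r*np.cos(a)-.082,0)))
    return (o**2).sum()*1e6+ (0.02*abs(r*np.sin(a))[r>.045]*1e3).sum()
b=min((minimize(inside,[N[0],N[1],t],method="Nelder-Mead",options=dict(initial_simplex=[[N[0],N[1],t],[N[0]+.01,N[1],t],[N[0],N[1]+.01,t],[N[0],N[1],t+.2]])) for t in np.arange(0,2.1,.4)),key=lambda r:r.fun)
print(b.x,np.degrees(b.x[2])%120,b.fun)
E
```

```text
nut [0.52  0.009 0.088] [0.478 0.104 1.01 ] 0.0 0.0
w1 [0.534 0.088 0.088] [0.534 0.088 0.089] 0.081 79.7
w2 [ 0.577 -0.045  0.088] [ 0.577 -0.045  0.084] 0.078 -43.3
w3 [ 0.442 -0.014  0.088] [ 0.443 -0.014  0.09 ] 0.081 -163.3
bend [ 0.562 -0.089  0.125] [ 0.563 -0.09   0.12 ] 0.107 -66.6
filter [0.595 0.193 0.092] [0.595 0.193 0.093] 0.199 67.7
coup [0.418 0.191 0.045] [ 0.415  0.195 -0.001] 0.208 119.3
carton [0.344 0.103 0.05 ] [0.344 0.103 0.05 ] 0.199 152.0
1236 0.08809937376460336
[0.51993071 0.01001995 1.36354609] 78.12543619787077 41.02724543740077
```

Nut axis is at (0.520, 0.009), with wings at about 78°, −42° and −162°. The pipe runs towards −66°. My plan is one long clockwise stroke on the −162° wing, starting from about 228°. First I close the fingers, align the tool with the world axes and travel there.

Emit:
servo_tool --moves '[0,14.2,-14.1,2,13.5,0,14.2,-14.1,2,13.5,0,14.2,-14.1,2,13.5,0,14.2,-14.1,2,13.5,0,14.2,-14.1,2,13.5]' --grip_force 20

```text
clock: 0.52
ee_pos: [0.2457, -0.4113, 0.3838]
orientation: [[1.0, -0.001, -0.0], [-0.001, -1.0, 0.001], [-0.0, -0.001, -1.0]]
contact_force: [-0.1, -0.2, 0.2]
width: 0.058
grasp_force: 0.0
```

Emit:
servo_tool --moves '[0,11,-17.6,2,0,0,11,-17.6,2,0,0,11,-17.6,2,0,0,11,-17.6,2,0,0,11,-17.6,2,0]'

```text
clock: 0.93
ee_pos: [0.3553, -0.2357, 0.3642]
orientation: [[1.0, -0.001, 0.0], [-0.001, -1.0, 0.0], [0.0, -0.0, -1.0]]
contact_force: [1.9, -0.3, 0.3]
width: 0.0248
grasp_force: 0.0
```

Emit:
servo_tool --moves '[0,11,-17.6,2,0,0,11,-17.6,2,0,0,11,-17.6,2,0,0,11,-17.6,2,0,0,11,-17.6,2,0]'

```text
clock: 1.35
ee_pos: [0.4655, -0.0597, 0.3443]
orientation: [[1.0, -0.001, 0.0], [-0.001, -1.0, -0.0], [0.0, 0.0, -1.0]]
contact_force: [0.4, -1.9, -0.1]
width: 0.0003
grasp_force: 0.0
```

Emit:
servo_tool --moves '[0,1.3,-2.2,0,0,0,1.3,-2.2,3,0,0,1.3,-2.2,5,0,0,1.3,-2.2,5,0,0,1.3,-2.2,5,0]'

```text
clock: 1.77
ee_pos: [0.4777, -0.0397, 0.2935]
orientation: [[1.0, -0.001, -0.003], [-0.001, -1.0, 0.0], [-0.003, -0.0, -1.0]]
contact_force: [-0.4, 0.7, 0.2]
width: 0.0009
grasp_force: 0.0
```

Run:
```python
from cell import *
import cv2,numpy as np
c=read_camera("scene"); cv2.imwrite("pics/s1.png",cv2.resize(c["frame"][110:230,110:330,::-1],(800,436),interpolation=cv2.INTER_CUBIC))
s=observe();print(s["clock"],s["ee_pos"],s["contact_force"],s["joints"])
```

```text
1.8167 [ 0.47795054 -0.04000115  0.29509345] [-0.32074972  0.71226539  0.14727375] [-1.54444739e-01 -2.31397654e-01  1.73189602e+00 -7.08546608e-06
  1.64145559e+00  1.41745908e+00]
```

View pics/s1.png

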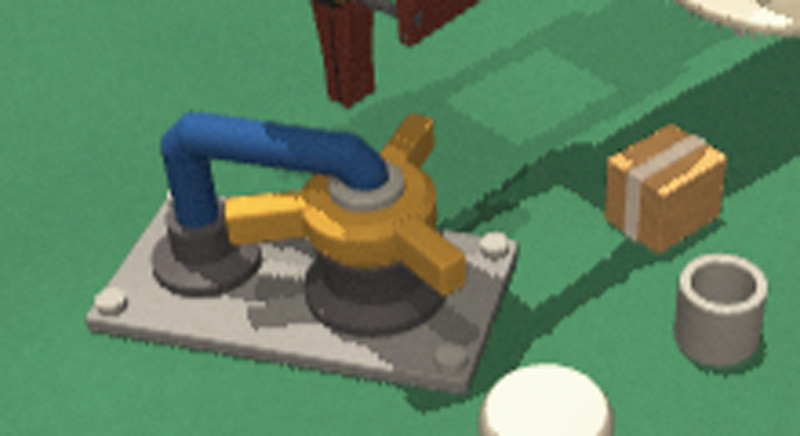

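The closed fingertips at (350,100) hang between the pipe and the far wing at (415,130). The gap below is free, so I'll go down and compute the arc offsets.

Emit:
servo_tool --moves '[0,0,0,2,0,0,0,0,4.4,0,0,0,0,4.4,0,0,0,0,4.4,0]'

```text
clock: 2.15
ee_pos: [0.4779, -0.0403, 0.2513]
orientation: [[1.0, -0.002, -0.001], [-0.002, -1.0, 0.0], [-0.001, -0.0, -1.0]]
contact_force: [0.1, 0.3, 0.5]
width: 0.0006
grasp_force: 0.0
```

```bash
cat >> h.py <<'E'
def arc(a0,a1,call,row,r=6.2):
    P=lambda a:r*np.array([np.cos(np.radians(a)),-np.sin(np.radians(a))])
    for a in np.arange(a0,a1,-call):
        print(a,"->",a-call,[[float(x) for x in (P(a-k)-P(a)).round(2)] for k in np.arange(row,call+.01,row)])
E
python3 -c "
from h import *
arc(229,69,20,4)"
```

```text
229 -> 209 [[-0.32, -0.3], [-0.61, -0.61], [-0.88, -0.95], [-1.13, -1.3], [-1.36, -1.67]]
209 -> 189 [[-0.2, -0.39], [-0.37, -0.78], [-0.51, -1.19], [-0.62, -1.61], [-0.7, -2.04]]
189 -> 169 [[-0.05, -0.43], [-0.08, -0.86], [-0.07, -1.29], [-0.03, -1.73], [0.04, -2.15]]
169 -> 149 [[0.1, -0.42], [0.22, -0.84], [0.38, -1.24], [0.56, -1.63], [0.77, -2.01]]
149 -> 129 [[0.24, -0.36], [0.5, -0.71], [0.78, -1.04], [1.09, -1.34], [1.41, -1.63]]
129 -> 109 [[0.35, -0.26], [0.71, -0.5], [1.09, -0.71], [1.48, -0.89], [1.88, -1.04]]
109 -> 89 [[0.41, -0.13], [0.84, -0.22], [1.26, -0.29], [1.69, -0.33], [2.13, -0.34]]
89 -> 69 [[0.43, 0.02], [0.86, 0.08], [1.29, 0.16], [1.7, 0.27], [2.11, 0.41]]
```

Emit:
servo_tool --moves '[0,-0.3,-0.4,0,0,0,-0.6,-0.7,0,0,0,-0.8,-1.1,0,0,0,-1.0,-1.5,0,0,0,-1.2,-1.9,0,0]'

```text
clock: 2.57
ee_pos: [0.4661, -0.0205, 0.2518]
orientation: [[1.0, -0.001, 0.002], [-0.001, -1.0, -0.001], [0.002, 0.001, -1.0]]
contact_force: [1.7, -1.4, 0.6]
width: 0.0005
grasp_force: 0.7
```

Emit:
servo_tool --moves '[0,-0.2,-0.4,0,0,0,-0.4,-0.8,0,0,0,-0.5,-1.2,0,0,0,-0.6,-1.6,0,0,0,-0.7,-2.0,0,0]'

```text
clock: 2.98
ee_pos: [0.4589, -0.0006, 0.2506]
orientation: [[1.0, -0.001, -0.0], [-0.001, -1.0, -0.0], [-0.0, 0.0, -1.0]]
contact_force: [1.8, -2.5, -0.2]
width: 0.0003
grasp_force: 1.0
```

Contact is at about 2.5 N, matching the expected drag. Continuing.

Emit:
servo_tool --moves '[0,0,-0.4,0,0,0,-0.1,-0.9,0,0,0,-0.1,-1.3,0,0,0,0,-1.7,0,0,0,0,-2.2,0,0]'

```text
clock: 3.4
ee_pos: [0.4591, 0.0215, 0.2505]
orientation: [[1.0, -0.001, -0.0], [-0.001, -1.0, -0.0], [-0.0, 0.0, -1.0]]
contact_force: [0.6, -2.1, 0.0]
width: 0.0005
grasp_force: 0.9
```

Emit:
servo_tool --moves '[0,0.1,-0.4,0,0,0,0.2,-0.8,0,0,0,0.4,-1.2,0,0,0,0.6,-1.6,0,0,0,0.8,-2.0,0,0]'

```text
clock: 3.82
ee_pos: [0.4672, 0.0416, 0.2506]
orientation: [[1.0, -0.001, -0.0], [-0.001, -1.0, 0.0], [-0.0, -0.0, -1.0]]
contact_force: [-0.1, -3.2, -0.3]
width: 0.0
grasp_force: 0.8
```

Emit:
servo_tool --moves '[0,0.2,-0.4,0,0,0,0.5,-0.7,0,0,0,0.8,-1.0,0,0,0,1.1,-1.3,0,0,0,1.4,-1.6,0,0]'

```text
clock: 4.23
ee_pos: [0.4814, 0.0574, 0.2506]
orientation: [[1.0, -0.001, -0.0], [-0.001, -1.0, 0.0], [-0.0, -0.0, -1.0]]
contact_force: [-1.3, -1.3, -0.1]
width: 0.0005
grasp_force: 0.8
```

Emit:
servo_tool --moves '[0,0.3,-0.3,0,0,0,0.7,-0.5,0,0,0,1.1,-0.7,0,0,0,1.5,-0.9,0,0,0,1.9,-1.0,0,0]'

```text
clock: 4.65
ee_pos: [0.5005, 0.0674, 0.2506]
orientation: [[1.0, -0.001, -0.0], [-0.001, -1.0, 0.0], [-0.0, -0.0, -1.0]]
contact_force: [-1.6, -1.5, -0.9]
width: 0.0005
grasp_force: 1.0
```

Emit:
servo_tool --moves '[0,0.4,-0.1,0,0,0,0.8,-0.2,0,0,0,1.3,-0.3,0,0,0,1.7,-0.3,0,0,0,2.1,-0.3,0,0]'

```text
clock: 5.07
ee_pos: [0.5215, 0.0702, 0.2506]
orientation: [[1.0, -0.001, -0.0], [-0.001, -1.0, 0.0], [-0.0, -0.0, -1.0]]
contact_force: [-4.1, -0.6, -0.1]
width: 0.0001
grasp_force: 0.9
```

Emit:
servo_tool --moves '[0,0.4,0,0,0,0,0.9,0.1,0,0,0,1.3,0.2,0,0,0,1.7,0.3,0,0,0,2.1,0.4,0,0]'

```text
clock: 5.48
ee_pos: [0.5425, 0.066, 0.2507]
orientation: [[1.0, -0.001, 0.0], [-0.001, -1.0, 0.0], [0.0, -0.0, -1.0]]
contact_force: [-3.1, 0.2, 0.9]
width: 0.0003
grasp_force: 0.8
```

```bash
python3 -c "
from h import *
arc(69,-25,5,1)"
```

```text
69 -> 64 [[0.1, 0.04], [0.2, 0.08], [0.3, 0.12], [0.4, 0.17], [0.5, 0.22]]
64 -> 59 [[0.1, 0.05], [0.19, 0.1], [0.29, 0.15], [0.38, 0.2], [0.48, 0.26]]
59 -> 54 [[0.09, 0.06], [0.18, 0.11], [0.27, 0.17], [0.36, 0.24], [0.45, 0.3]]
54 -> 49 [[0.09, 0.06], [0.17, 0.13], [0.26, 0.2], [0.34, 0.27], [0.42, 0.34]]
49 -> 44 [[0.08, 0.07], [0.16, 0.14], [0.24, 0.22], [0.32, 0.3], [0.39, 0.37]]
44 -> 39 [[0.07, 0.08], [0.15, 0.16], [0.22, 0.24], [0.29, 0.32], [0.36, 0.41]]
39 -> 34 [[0.07, 0.08], [0.13, 0.17], [0.2, 0.26], [0.26, 0.35], [0.32, 0.43]]
34 -> 29 [[0.06, 0.09], [0.12, 0.18], [0.17, 0.27], [0.23, 0.37], [0.28, 0.46]]
29 -> 24 [[0.05, 0.1], [0.1, 0.19], [0.15, 0.29], [0.2, 0.39], [0.24, 0.48]]
24 -> 19 [[0.04, 0.1], [0.08, 0.2], [0.12, 0.3], [0.16, 0.4], [0.2, 0.5]]
19 -> 14 [[0.03, 0.1], [0.07, 0.21], [0.1, 0.31], [0.13, 0.41], [0.15, 0.52]]
14 -> 9 [[0.03, 0.11], [0.05, 0.21], [0.07, 0.32], [0.09, 0.42], [0.11, 0.53]]
9 -> 4 [[0.02, 0.11], [0.03, 0.21], [0.04, 0.32], [0.05, 0.43], [0.06, 0.54]]
4 -> -1 [[0.01, 0.11], [0.01, 0.22], [0.01, 0.32], [0.02, 0.43], [0.01, 0.54]]
-1 -> -6 [[-0.0, 0.11], [-0.01, 0.22], [-0.01, 0.32], [-0.02, 0.43], [-0.03, 0.54]]
-6 -> -11 [[-0.01, 0.11], [-0.03, 0.21], [-0.04, 0.32], [-0.06, 0.43], [-0.08, 0.53]]
-11 -> -16 [[-0.02, 0.11], [-0.04, 0.21], [-0.07, 0.32], [-0.1, 0.42], [-0.13, 0.53]]
-16 -> -21 [[-0.03, 0.1], [-0.06, 0.21], [-0.1, 0.31], [-0.13, 0.41], [-0.17, 0.51]]
-21 -> -26 [[-0.04, 0.1], [-0.08, 0.2], [-0.12, 0.3], [-0.17, 0.4], [-0.22, 0.5]]
```

Emit:
servo_tool --moves '[0,0.1,0,0,0,0,0.2,0.1,0,0,0,0.3,0.1,0,0,0,0.4,0.2,0,0,0,0.5,0.2,0,0]'

```text
clock: 5.9
ee_pos: [0.5471, 0.064, 0.2507]
orientation: [[1.0, -0.001, 0.0], [-0.001, -1.0, -0.0], [0.0, 0.0, -1.0]]
contact_force: [-2.1, 0.3, 0.5]
width: 0.0007
grasp_force: 0.7
```

Emit:
servo_tool --moves '[0,0.1,0,0,0,0,0.2,0.1,0,0,0,0.3,0.2,0,0,0,0.4,0.2,0,0,0,0.5,0.3,0,0]'

```text
clock: 6.32
ee_pos: [0.5522, 0.0611, 0.2507]
orientation: [[1.0, -0.001, -0.0], [-0.001, -1.0, 0.0], [-0.0, -0.0, -1.0]]
contact_force: [-1.5, 0.9, -0.0]
width: 0.0005
grasp_force: 0.7
```

Emit:
servo_tool --moves '[0,0.1,0.1,0,0,0,0.2,0.1,0,0,0,0.3,0.2,0,0,0,0.4,0.2,0,0,0,0.4,0.3,0,0]'

```text
clock: 6.73
ee_pos: [0.5564, 0.0582, 0.2507]
orientation: [[1.0, -0.001, 0.001], [-0.001, -1.0, 0.001], [0.001, -0.001, -1.0]]
contact_force: [0.4, 3.3, -0.2]
width: 0.0003
grasp_force: 0.9
```

```bash
cat >> h.py <<'E'
def nut_h(c):
    D=c["depth"];K=c["camera_matrix"];v,u=np.mgrid[:384,:512]
    P=np.stack([(u-K[0,2])/K[0,0]*D,(v-K[1,2])/K[1,1]*D,D,1+0*D],-1)@c["cam_to_world"].T
    h=cv2.cvtColor(c["frame"],cv2.COLOR_RGB2HSV);r=np.hypot(P[...,0]-.52,P[...,1]-.009)
    y=(h[...,0]>12)&(h[...,0]<32)&(h[...,1]>130)
    hub=y&(r<.038)&(r>.027)&(P[...,2]>.07); wing=y&(r>.048)&(r<.076)&(P[...,2]>.07)
    pl=(r>.05)&(r<.11)&(abs(P[...,2]-.012)<.006)&(h[...,1]<60)
    for n,m in(("hub",hub),("wing",wing),("plate",pl)):print(n,m.sum(),np.percentile(P[m][:,2],[25,50,75]).round(4) if m.sum() else "")
E
python3 - <<'E'
from h import *
from cell import *
for n in("top","scene"):
    print(n);nut_h(np.load(n+".npz"));nut_h(read_camera(n))
E
```

```text
top
hub 484 [0.0871 0.0885 0.0897]
wing 385 [0.0865 0.0878 0.089 ]
plate 2215 [0.0098 0.011  0.0123]
hub 298 [0.0839 0.0856 0.0866]
wing 128 [0.0836 0.0849 0.0861]
plate 984 [0.0097 0.0109 0.0121]
scene
hub 290 [0.0872 0.0889 0.0898]
wing 379 [0.0795 0.0871 0.0887]
plate 1512 [0.0109 0.0116 0.0124]
hub 126 [0.0838 0.0859 0.0868]
wing 152 [0.0805 0.0854 0.087 ]
plate 1654 [0.0109 0.0117 0.0124]
```

The nut has sunk about 2.9 mm and its wing tops are at about 86 mm, so it is close to seated. Smaller steps from here.

Emit:
servo_tool --moves '[0,0.1,0.1,0,0,0,0.2,0.1,0,0,0,0.2,0.2,0,0,0,0.2,0.2,0,0,0,0.2,0.2,0,0]'

```text
clock: 7.25
ee_pos: [0.5582, 0.056, 0.2508]
orientation: [[1.0, -0.001, 0.001], [-0.001, -1.0, 0.0], [0.001, -0.0, -1.0]]
contact_force: [1.6, 2.4, -0.7]
width: 0.0006
grasp_force: 0.6
```

The force is purely radial, so a finger corner is probably rubbing the hub. I'll ease out 3 mm.

Emit:
servo_tool --moves '[0,0.1,-0.1,0,0,0,0.2,-0.2,0,0,0,0.2,-0.2,0,0,0,0.2,-0.2,0,0]'

```text
clock: 7.58
ee_pos: [0.5602, 0.058, 0.2507]
orientation: [[1.0, -0.001, 0.0], [-0.001, -1.0, -0.0], [0.0, 0.0, -1.0]]
contact_force: [-0.2, 0.5, 0.3]
width: 0.0004
grasp_force: 0.0
```

Emit:
servo_tool --moves '[0,0.1,0.1,0,0,0,0.2,0.2,0,0,0,0.3,0.3,0,0,0,0.3,0.3,0,0,0,0.3,0.3,0,0]'

```text
clock: 8.0
ee_pos: [0.5631, 0.055, 0.2506]
orientation: [[1.0, -0.001, -0.0], [-0.001, -1.0, 0.0], [-0.0, -0.0, -1.0]]
contact_force: [-0.8, 1.5, 0.1]
width: 0.0005
grasp_force: 0.4
```

Emit:
servo_tool --moves '[0,0.1,0.1,0,0,0,0.2,0.2,0,0,0,0.3,0.3,0,0,0,0.3,0.3,0,0,0,0.3,0.3,0,0]'

```text
clock: 8.42
ee_pos: [0.5662, 0.0519, 0.2506]
orientation: [[1.0, -0.001, 0.0], [-0.001, -1.0, -0.0], [0.0, 0.0, -1.0]]
contact_force: [-1.0, -0.5, -0.3]
width: 0.0007
grasp_force: 0.3
```

Emit:
servo_tool --moves '[0,0.1,0.1,0,0,0,0.2,0.2,0,0,0,0.3,0.3,0,0,0,0.3,0.4,0,0,0,0.3,0.4,0,0]'

```text
clock: 8.83
ee_pos: [0.5693, 0.0479, 0.2508]
orientation: [[1.0, -0.001, 0.001], [-0.001, -1.0, 0.0], [0.001, -0.0, -1.0]]
contact_force: [0.5, 1.8, 0.7]
width: 0.0005
grasp_force: 0.5
```

Emit:
servo_tool --moves '[0,0.1,0.1,0,0,0,0.2,0.2,0,0,0,0.3,0.3,0,0,0,0.3,0.4,0,0,0,0.3,0.4,0,0]'

```text
clock: 9.25
ee_pos: [0.5723, 0.0439, 0.2508]
orientation: [[1.0, -0.001, 0.001], [-0.001, -1.0, 0.0], [0.001, -0.0, -1.0]]
contact_force: [0.1, 1.0, -0.3]
width: 0.0005
grasp_force: 0.5
```

Emit:
servo_tool --moves '[0,0.1,0.1,0,0,0,0.1,0.2,0,0,0,0.2,0.3,0,0,0,0.2,0.4,0,0,0,0.2,0.4,0,0]'

```text
clock: 9.67
ee_pos: [0.5741, 0.0401, 0.2507]
orientation: [[1.0, -0.001, 0.0], [-0.001, -1.0, 0.001], [0.0, -0.001, -1.0]]
contact_force: [-0.3, 2.1, 0.6]
width: 0.0004
grasp_force: 1.3
```

Emit:
servo_tool --moves '[0,0.1,0.1,0,0,0,0.1,0.2,0,0,0,0.2,0.3,0,0,0,0.2,0.4,0,0,0,0.2,0.4,0,0]'

```text
clock: 10.08
ee_pos: [0.5755, 0.0377, 0.2504]
orientation: [[1.0, 0.001, -0.003], [0.001, -1.0, 0.004], [-0.003, -0.004, -1.0]]
contact_force: [-5.4, 9.4, 0.9]
width: 0.0005
grasp_force: 5.2
```

Emit:
servo_tool --moves '[0,0,0.1,0,0,0,0.1,0.2,0,0,0,0.1,0.3,0,0,0,0.2,0.4,0,0,0,0.2,0.4,0,0]'

```text
clock: 10.5
ee_pos: [0.5768, 0.0353, 0.25]
orientation: [[1.0, 0.002, -0.006], [0.003, -1.0, 0.008], [-0.006, -0.008, -1.0]]
contact_force: [-9.6, 16.0, 4.3]
width: 0.0007
grasp_force: 8.9
```

A stop force of 18.7 N, purely tangential: that's the seat. Backing off, lifting and verifying.

Emit:
servo_tool --moves '[0,-0.2,-0.5,0,0,0,-0.4,-1.5,0,0,0,-0.4,-1.7,-2,0,0,-0.4,-1.7,-6,0,0,-0.4,-1.7,-10,0]'

```text
clock: 10.92
ee_pos: [0.5738, 0.0491, 0.3498]
orientation: [[1.0, -0.001, -0.004], [-0.001, -1.0, -0.001], [-0.004, 0.001, -1.0]]
contact_force: [-0.4, -0.1, 1.1]
width: 0.0006
grasp_force: 0.0
```

Emit:
servo_tool --moves '[0,0,0,-4,0,0,-4,0,-8,0,0,-8,0,-9,0,0,-12,0,-9,0,0,-12,0,-9,0]'

```text
clock: 11.33
ee_pos: [0.4504, 0.049, 0.4441]
orientation: [[1.0, -0.001, 0.005], [-0.001, -1.0, -0.001], [0.005, 0.001, -1.0]]
contact_force: [0.1, -1.2, 0.1]
width: 0.0006
grasp_force: 0.0
```

Run:
```python
from h import *
from cell import *
for n in("top","scene"):
    c=read_camera(n);print(n);nut_h(c)
    if n=="top":
        cv2.imwrite("pics/t2.png",cv2.resize(c["frame"][...,::-1],(800,600)))
    else: cv2.imwrite("pics/s2.png",cv2.resize(c["frame"][100:290,110:350,::-1],(720,570)))
s=observe();print(s["clock"],s["ee_pos"],s["contact_force"])
```

```text
top
hub 262 [0.0841 0.0852 0.0865]
wing 145 [0.0835 0.0846 0.086 ]
plate 1406 [0.0098 0.011  0.0123]
scene
hub 283 [0.084  0.0859 0.0868]
wing 357 [0.0816 0.0854 0.3657]
plate 1639 [0.0109 0.0117 0.0124]
11.4333 [0.45237436 0.04897367 0.44280691] [0.69659319 0.36516531 0.02736514]
```

View pics/s2.png

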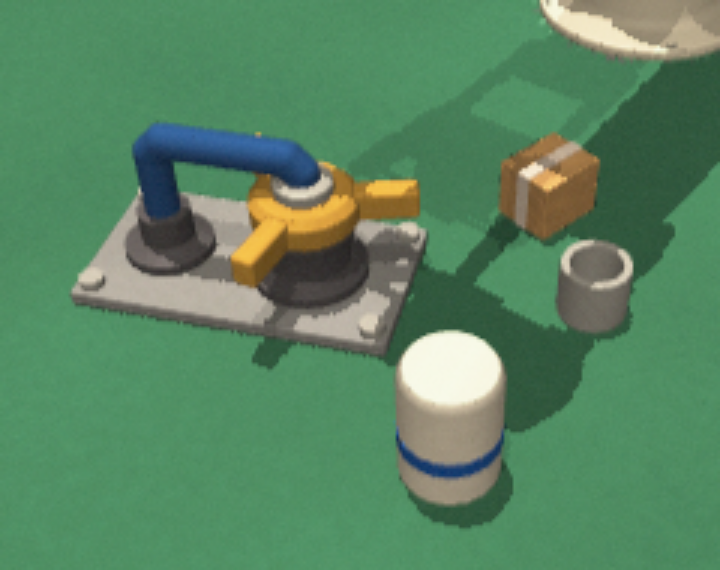

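View pics/t2.png

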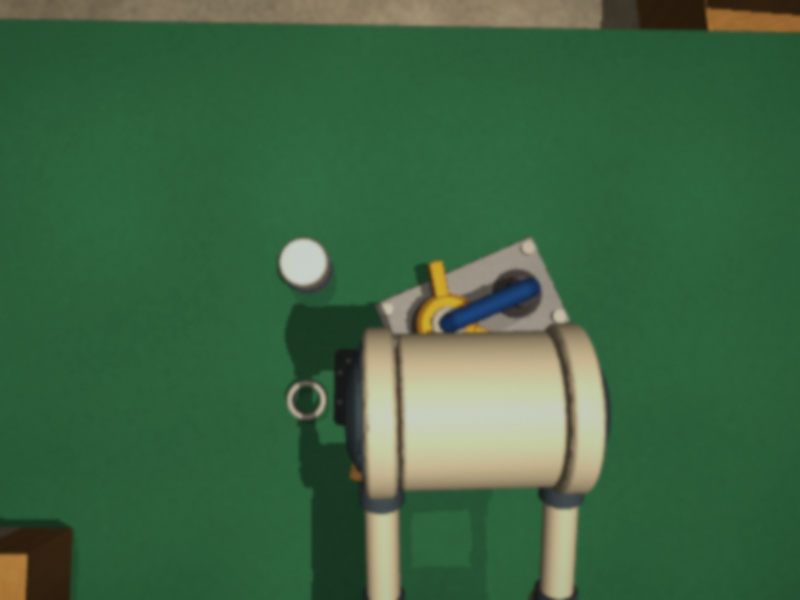

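The wing now points to (437,263), so the nut turned about 188°. The wing tops are at the seated height of 86 mm. The filter (304,262) and coupling (307,400) have not moved, the carton looks the same in the scene view, and the hand is clear.

```bash
python3 -c "
from cell import *
print(hand_in())"
```

```text
the job is handed in; nothing more can be done
None
```

I spun the wing nut about 188° clockwise in one stroke until it stopped against its seat (about 19 N at the fingertip), left the filter, carton and coupling where they stood, lifted the hand clear and handed in at about 11 s.

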